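Dress the strap-length gauge and hold its boom at the mark

ROBOT

A 7-joint arm with a two-finger parallel gripper is mounted at the origin on the work surface. World frame = base frame: x ahead of the robot, y to its left, z up, the work surface at z = 0. Lengths are in mm, angles in rad, forces in N, time in s.
With the tool pointing down it reaches from about 400 to 875 mm from the base axis. Payload 4.4 kg.
Tool frame: the origin (TCP) lies at the very end of the fingers, on their centre line; the grasp point (between the pads) lies 19 mm behind it (ctrl.grip_point_offset is the distance from the TCP to the grasp point, in mm); z points along the fingers, y is the line along which they close (so a half turn about z gives the same grasp; the last joint's range is limited). The gripper opens to 85 mm and grips with 20 to 120 N. Pads are 22 mm wide; open, the fingers measure 114 mm over their backs; the gripper's body (76 mm by 85 mm) begins 54 mm behind the grasp point. The pads swing forward as they close: fully open they stand 13 mm farther back than shut.
Start: joints at [1.165, 0.628, 0.038, 1.517, -0.027, 0.996, -0.02], TCP at [216.672, -612.839, 231.313] pointing down, gripper open.
Joint ranges: [-3.06, 3.06], [-0.37, 2.12], [-1.25, 1.32], [0.18, 2.47], [-1.1, 4.24], [0.23, 1.98], [-2.94, 2.94]. Speed limits (rad/s): [2.57, 2.57, 3.14, 3.14, 3.14, 3.14, 3.14].

INTERFACE

Orientations are given as [roll, pitch, yaw] about the fixed x, y, z axes, in that order (R = Rz(yaw) Ry(pitch) Rx(roll)).
In Python, from cell import ctrl gives the robot as it stands.
- The arm moves only by the tool jog_arm, never from a script. Its argument "increments" is one flat list of numbers, 7 for each row, row after row: the finger opening in cm, from 0 to 8.54, then the shift along the tool's x, y, z in cm, then the turn, a rotation vector about the tool's x, y, z in degrees. In form: [fingers, x, y, z, rx, ry, rz, fingers, x, y, z, rx, ry, rz, ...]. A call has 1 to 20 rows; each row is the pose to reach, as a shift and turn from the pose commanded when the call began, along the tool's axes at that moment; what a row does not reach only later rows make up. A row lasts 1/10 s, in which the tool goes at most 50 mm and 8.59 degrees, less where a joint would pass 70% of its speed; a pose out of reach is approached as far as the arm can. A call with a gripper value outside its range is refused whole. The fingers move at their own pace and stop on an object; the grip force is fixed at half the most. Time passes only in rows, so rows that repeat a pose let the fingers close. It gives the time, the measured TCP pose, the force, the opening and the grip force at its end, in the units of the state.
- ctrl.read_state(): the state, without advancing time (a new reading comes with each control period).
- ctrl.get_image(name): name is "scene" or "side" or "wrist"; returns the picture (384x512x3 uint8, red, green, blue); there is no depth.
- ctrl.camera_params(name): a dict with "fx", "fy", "cx", "cy" (pixels), "extrinsics" (4x4, takes a point from world to camera coordinates). Camera axes: x right, y down, z forward; pixel columns grow to the right and rows downward; lengths in mm; the calibration is good to about 2 mm. A picture is of the moment at which its call begins: read the wrist's pose just before it. camera_params takes no time and is no camera call; for the wrist camera it gives the pose at the moment of the call.
- ctrl.finish_job(): hands the job in; it is judged then, once.
The state is a dict: "clock": time; "qpos": joint angles; "qd": joint speeds; "tau": joint torques, N m; "eef_pos": TCP position; "tool_rot": TCP orientation; "force": force on the tool from outside, world axes, zero at the start; "torque": the same for the moment, N m; "width": finger opening in mm; "gripper_force": force on a finger pad.
Only numpy, scipy, OpenCV 4.12 (cv2) and the standard library are available. Lean on these libraries where they do the work, as an engineer would, in place of code of your own. Each camera call takes 0.05 s, during which the arm holds its last target. There are 200 camera calls.

TASK

Set up the strap-length gauge on the bench: thread the wide steel collar and then the narrow one onto its upright post, each fully home, wide one at the bottom, and let go of them. Then squeeze the sliding head so that its lock button is pressed in, draw the boom out until its pointer is in line with the brass index clip on the scale, and finish holding it there, the button still squeezed in. Leave the other things on the bench where they are.

Things in the scene. Friction and masses are not known exactly. Their poses are not given: they have to be found in the camera images.
- gauge: Fixed length gauge, 12 mm thick grey base plate (x -30 to 55, y -185 to 165 mm). Origin at bench level, z up. Post (y = -155), tube and boom stand on the line x = 0; the boom extends to +y. Square tube 24 mm wide, y -115 to 10, top 48 mm above the bench. On the +x side a toothed rail (x 19 to 28, y 14 to 164, top 24 mm up) and a scale, ticks every 5 mm (x 30 to 44, y 52 to 152).
- post_seat (a point): Centre of the top of the boss (26 mm diameter, 24 mm above the bench) at the foot of the post; axes as the gauge's. The steel post is 16 mm in diameter and rises 50 mm above this point, its top 8 mm tapered. A collar is home when its underside lies on this face, or on the collar below.
- collar_wide: Wide loose steel collar: 44 mm outer, 20 mm bore, 16 mm high, about 0.12 kg, lying flat on the bench, bore upright. Origin at the centre of its underside.
- collar_narrow: Narrow loose steel collar: 32 mm outer, 20 mm bore, 22 mm high, about 0.06 kg, lying flat on the bench, bore upright. Origin at the centre of its underside.
- head (a point): Point inside the boom's sliding head, 48 mm above the bench (the button's height); axes as the gauge's. The head is an aluminium block 30 (x) x 32 (y) x 50 (z) mm; this point is on its centre line, 18 mm below its top; its underside is 16 mm above the bench. It lies at x = 0, y = 30 mm plus boom in the gauge's frame.
- boom (a joint): Extension of the boom in m, 0 (pushed in) to 0.100, along the gauge's +y. Unless the lock button is pressed, a spring pawl catches in the toothed rail (6 mm pitch, a few mm of play) and locks it; with the button in it slides with about 2 N.
- lock (a joint): Travel of the lock button in m: 0 when out (locked; up to 0.003 while the pawl stands on a tooth), 0.008 when fully in; from 3.5 mm on, the boom is free. It needs about 4 N to start and 10 N to go fully in, and springs back.
- button_face (a point): Centre of the outer face of the lock button: round, black, 22 mm diameter, on the head's +x side, moving to -x when pressed. It is 29 mm from the head's centre line when out, 21 mm fully in; the head's opposite face is 15 mm from that line. So the head is pinched from above across the gauge's x: 44 mm wide with the button out, 36 mm with it in.
- pointer (a point): Tip of the steel pointer that is fixed to the head and points to the gauge's +x over the scale, 28 mm above the bench. It lies 43 mm along the gauge's +x and 52 mm plus the value of boom along its +y from the gauge's origin.
- index_clip: Brass index clip fixed on the scale's outer edge: 24 (x) x 12 (y) mm, with a 2.5 mm thin fin along x in its middle, top 24 mm above the bench. Origin at the centre of its underside, below the fin; axes as the gauge's. The fin marks the wanted length; the clip lies at x = 59 mm in the gauge's frame, y 97 to 145 mm.
- can: Bystander: red drinks can, 66 mm diameter, 145 mm high; origin at the centre of its underside.
- rivet_jar: Bystander: jar of brass rivets with steel cap, 60 mm diameter, 75 mm high; origin at the centre of its underside.
- hammer: Bystander: hammer lying on the bench.
- screwdriver: Bystander: screwdriver lying on the bench.
- wood_block: Bystander: wooden block 90 x 60 x 40 mm; origin at the centre of its underside.
- rivet_tray: Bystander: grey open tray 110 x 85 x 30 mm; origin at the centre of its underside.
- glue: Bystander: white glue bottle, 52 mm diameter, 130 mm high; origin at the centre of its underside.
Things that resemble listed ones, but are neither listed nor needed, are in the scene too. Leave any blue look-alike of the collar_narrow alone.

How it is judged (in metres and radians):
On the way, in this order (a step that is already met when the one before it is completed fails the run):
1. the wide collar is fully home on the post and let go (z of collar_wide in the frame of post_seat between -0.0025 and 0.0025 m and horizontal distance between collar_wide and post_seat below 0.005 m and angle between the z axis of collar_wide and the z axis of gauge, either way round below 0.08 rad and contact force between the fingers and collar_wide below 0.3 N), for 0.2 s.
2. the narrow collar is fully home on top of it and let go (all of step 1 and z of collar_narrow in the frame of post_seat between 0.0135 and 0.0185 m and horizontal distance between collar_narrow and post_seat below 0.005 m and angle between the z axis of collar_narrow and the z axis of gauge, either way round below 0.08 rad and contact force between the fingers and collar_narrow below 0.3 N), for 0.2 s.
3. the boom is drawn out to the index clip with its lock button squeezed in (y of pointer in the frame of index_clip between -0.004 and 0.004 m and value of joint lock above 0.004 m), for 0.2 s.
At the end, for the whole second after the job is handed in: Both collars home on the post, wide below (height within 2.5 mm, centred within 5 mm, within 0.08 rad), not touched; pointer within 4 mm of the clip's fin along the scale, boom still (under 5 mm/s), fingers bearing with over 3 N, lock button in by over 4 mm; bystanders within 30 mm (all of step 2 and all of step 3 and velocity of joint boom between -0.005 and 0.005 m/s and contact force between the fingers and anything else above 3 N); the arm keeps its last pose, push and grip.
It fails at once if a bystander on the bench was moved more than 30 mm (distance of any of can, rivet_jar, hammer, screwdriver, wood_block, rivet_tray, glue from where it was at the start of the episode above 0.03 m).
It also fails if it takes over 54 s, if anything falls off the work surface, if the arm or the gripper's body presses on something with over 40 N, if the wrist force passes 120 N, or if a joint passes its speed limit or range.

## Working session

There is one attempt and no reset: what is moved stays moved. The work goes in short steps, Python scripts to look and compute and a tool call to move; the robot and the scene stay as the last step left them, time stands still between calls to the robot, and variables do not carry over. Pictures are saved under pics/ and viewed, at most 10 in all, crops included, and the job is handed in when it is done.

Besides the shell and the picture viewer there is one more tool, called after "Call:" as name(argument=value, ...), one argument or row to a line, values as JSON. jog_arm: Moves the arm, as the interface text tells. Its arguments: {"type":"object","properties":{"increments":{"type":"array","items":{"type":"number"}}},"required":["increments"]}

```bash
mkdir -p pics; cat > h.py <<'E'
import numpy as np, cv2
from cell import ctrl
def snap(n,f,crop=None,s=1):
    im=ctrl.get_image(n)[:,:,::-1]
    cv2.imwrite('pics/raw_'+f,im)
    if crop: x,y,w,h=crop; im=im[y:y+h,x:x+w]
    if s!=1: im=cv2.resize(im,None,fx=s,fy=s,interpolation=cv2.INTER_CUBIC)
    cv2.imwrite('pics/'+f,im)
def ray(P,u,v,z):
    E=np.array(P['extrinsics']);R=E[:3,:3];t=E[:3,3]
    c=-R.T@t; d=R.T@np.array([(u-P['cx'])/P['fx'],(v-P['cy'])/P['fy'],1])
    return c+d*(z-c[2])/d[2]
def proj(P,p):
    E=np.array(P['extrinsics']);q=E[:3,:3]@np.array(p)+E[:3,3]
    return P['fx']*q[0]/q[2]+P['cx'],P['fy']*q[1]/q[2]+P['cy']
E
python3 - <<'E'
from h import *
s=ctrl.read_state();print(s['clock'],s['eef_pos'],s['tool_rot'],s['width'])
snap('scene','a.png');snap('side','b.png')
a=cv2.imread('pics/a.png');b=cv2.imread('pics/b.png')
cv2.imwrite('pics/a2.png',cv2.resize(a,(800,600)));cv2.imwrite('pics/b2.png',cv2.resize(b,(800,600)))
for n in('scene','side','wrist'):
    P=ctrl.camera_params(n);E=np.array(P['extrinsics']);print(n,P['fx'],-E[:3,:3].T@E[:3,3],E[2,:3])
E
```

```text
0.0 [ 216.46315988 -612.20954546  230.37174698] [-3.13961643e+00  1.40918020e-05  3.39791404e-01] 85.26858665184402
scene 461.88480728891983 [1526.43645068 -272.55502791 1013.02091053] [-0.70855396  0.16158243 -0.68690786]
side 430.08519623975116 [ 270.75952471 -814.87102018  880.29355972] [ 0.25404907  0.66975677 -0.69777141]
wrist 323.7181194098436 [ 287.69595765 -588.71975708  373.62756715] [-0.280378   -0.09632624 -0.9550442 ]
```

View pics/a2.png

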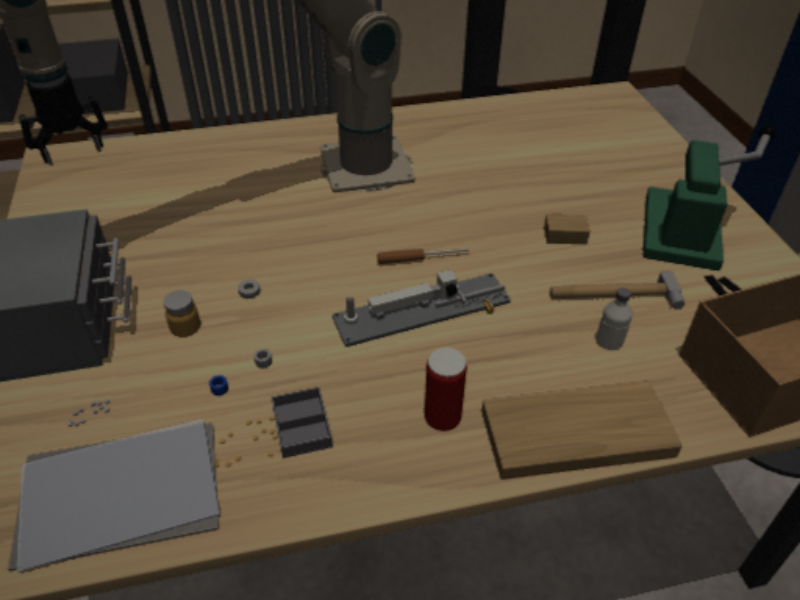

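View pics/b2.png

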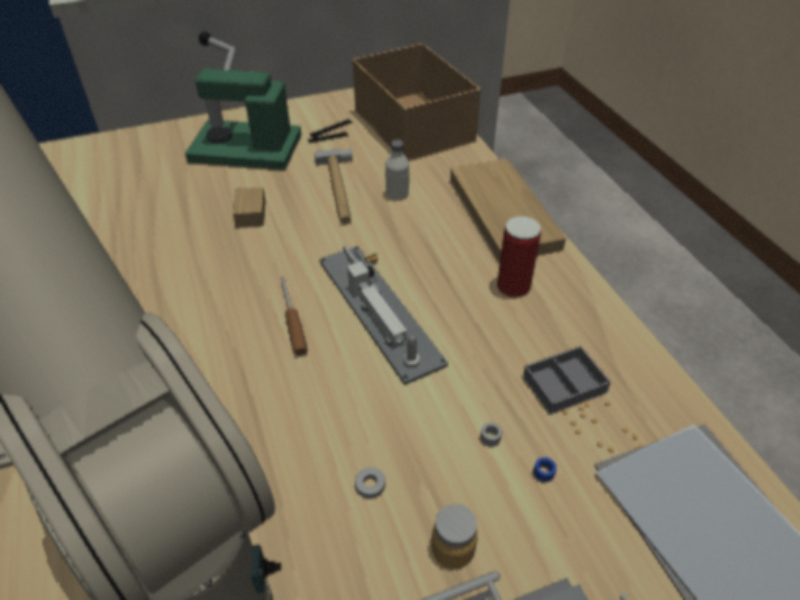

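Scene view (800x600): wide steel ring at (249,288), narrow steel ring at (263,357), blue look-alike at (219,385), gauge from (340,325) to (505,290) with the post at (350,300). In the side view they are at (370,482), (491,433) and (545,468). The grey rings fit the listed collars; next I confirm this in an enlarged crop.

```bash
python3 - <<'E'
from h import *
a=cv2.imread('pics/raw_a.png');b=cv2.imread('pics/raw_b.png')
def c(i,x,y,w,h): return cv2.resize(i[y:y+h,x:x+w],(400,300),interpolation=cv2.INTER_CUBIC)
m=np.vstack([np.hstack([c(a,120,165,100,75)*1,c(a,205,165,132,99)]),np.hstack([c(b,210,255,160,120),c(b,195,150,108,81)])])
m=np.clip(m*1.5,0,255).astype(np.uint8)
cv2.imwrite('pics/m1.png',m)
E
```

```text
(no output)
```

View pics/m1.png

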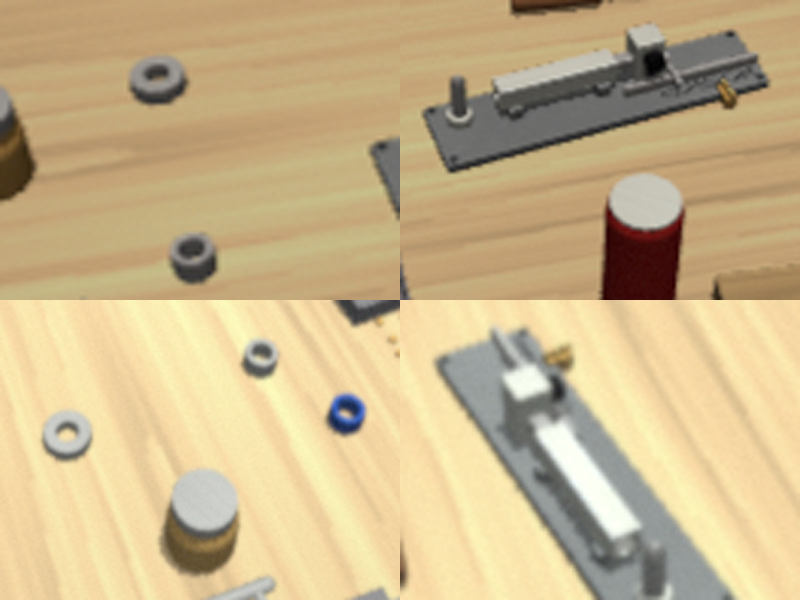

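```bash
python3 - <<'E'
from h import *
S=ctrl.camera_params('scene');D=ctrl.camera_params('side');r=lambda p:np.round(p,1)
print('wide',r(ray(S,159.5,183.3,16)),r(ray(D,236.8,307.8,16)))
print('narrow',r(ray(S,168,226.7,22)),r(ray(D,314.8,276.6,22)))
k=132/400
A=lambda x,y,z:r(ray(S,205+(x-400)*k,165+y*k,z))
k2=108/400
B=lambda x,y,z:r(ray(D,195+(x-400)*k2,150+(y-300)*k2,z))
print('post',A(457,80,74),B(655,543,74))
P=[(-30,-185),(55,-185),(-30,165),(55,165)]
Q=[A(425,110,12),A(453,169,12),A(735,34,12),A(769,82,12)]
print(Q)
P=np.array(P+[(0,-155)]);Q=np.array([q[:2] for q in Q]+[(A(457,80,74)[:2]+B(655,543,74)[:2])/2])
pm=P.mean(0);qm=Q.mean(0);p=(P-pm)@[1,1j];q=(Q-qm)@[1,1j];z=(q*p.conj()).sum()
th=np.angle(z);R=np.array([[np.cos(th),-np.sin(th)],[np.sin(th),np.cos(th)]]);t=qm-R@pm
print('th',th,'t',t,'res',r(Q-(P@R.T+t)))
print('clip fin',B(570,352,24),A(727,85,24))
for n,v in dict(post=(0,-155),head0=(0,30),clip120=(59,120)).items(): print(n,R@v+t)
for v in [(0,30,66)]:
  w=np.r_[R@v[:2]+t,v[2]]; print(proj(S,w),proj(D,w))
print('headtop',A(645,35,66),B(523,380,66))
s=ctrl.read_state();print(s['clock'],s['eef_pos'])
E
```

```text
wide [ 413.1 -322.7   16. ] [ 408.6 -326.1   16. ]
narrow [ 609.5 -312.8   22. ] [ 606.9 -317.2   22. ]
post [ 554.4 -138.4   74. ] [ 547.8 -136.9   74. ]
[array([ 526.2, -168.8,   12. ]), array([ 611.9, -155.2,   12. ]), array([485.3, 173.1,  12. ]), array([563.5, 183.8,  12. ])]
th 0.12952510298742087 t [532.64640026  16.43167806] res [[-0.6  2.1]
 [ 0.8  4.7]
 [ 3.7 -3.1]
 [-2.4 -3.4]
 [-1.6 -0.4]]
clip fin [577.4 126.3  24. ] [569.9 135.2  24. ]
post [ 552.66670219 -137.26994038]
head0 [528.77150311  46.18037841]
clip120 [575.65258901 143.04711049]
(np.float64(282.08784612681814), np.float64(178.44406032438937)) (np.float64(233.6376532511402), np.float64(174.22342365503235))
headtop [523.   59.7  66. ] [517.9  62.1  66. ]
0.1 [ 216.49802194 -612.29313414  230.46344529]
```

The crops confirm the wide grey ring (flat, large), the narrow grey ring (taller) and the blue look-alike apart from them. I'm going above the wide collar with the yaw the post needs (1.70, closing across the gauge's x).

Call:
jog_arm(
  increments=[8.5, 6, -4, 0, 0, 0, -8, 8.5, 12, -8, 2, 0, 0, -16, 8.5, 18, -12, 4, 0, 0, -24, 8.5, 24, -16, 7, 0, 0, -32, 8.5, 28, -20.7, 10, 0, 0, -40, 8.5, 28, -20.7, 12.1, 0, 0, -48, 8.5, 28, -20.7, 12.1, 0, 0, -56, 8.5, 28, -20.7, 12.1, 0, 0, -64, 8.5, 28, -20.7, 12.1, 0, 0, -72, 8.5, 28, -20.7, 12.1, 0, 0, -78, 8.5, 28, -20.7, 12.1, 0, 0, -78, 8.5, 28, -20.7, 12.1, 0, 0, -78, 8.5, 28, -20.7, 12.1, 0, 0, -78, 8.5, 28, -20.7, 12.1, 0, 0, -78],
)

```text
clock: 1.5
eef_pos: [411.6, -324.5, 110.4]
tool_rot: [-3.142, 0.0, 1.7]
force: [0.2, 0.1, 1.2]
width: 84.7
gripper_force: 0.0
```

```bash
cat >> h.py <<'E'
def st():
    s=ctrl.read_state();print(round(s['clock'],2),np.round(s['eef_pos'],1),np.round(s['tool_rot'],3),'w',round(s['width'],1),'gf',round(s['gripper_force'],1),'F',np.round(s['force'],1));return s
def inc(s,x,y,z):
    'tool-axis shift in cm from measured pose to world target'
    from scipy.spatial.transform import Rotation as R
    return np.round(R.from_euler('xyz',s['tool_rot']).inv().apply(np.array([x,y,z])-s['eef_pos'])/10,2)
E
python3 - <<'E'
from h import *
s=st();P=ctrl.camera_params('wrist');snap('wrist','w1.png')
im=cv2.imread('pics/raw_w1.png')
z=proj(P,(411,-324.5,16));print(z)
cv2.imwrite('pics/w1b.png',np.clip(cv2.resize(im,(768,576))*1.4,0,255).astype(np.uint8))
E
```

```text
1.5 [ 411.6 -324.5  110.4] [-3.142  0.     1.7  ] w 84.7 gf 0.0 F [0.2 0.1 1.2]
(np.float64(257.6673153538145), np.float64(192.28245809597112))
```

View pics/w1b.png

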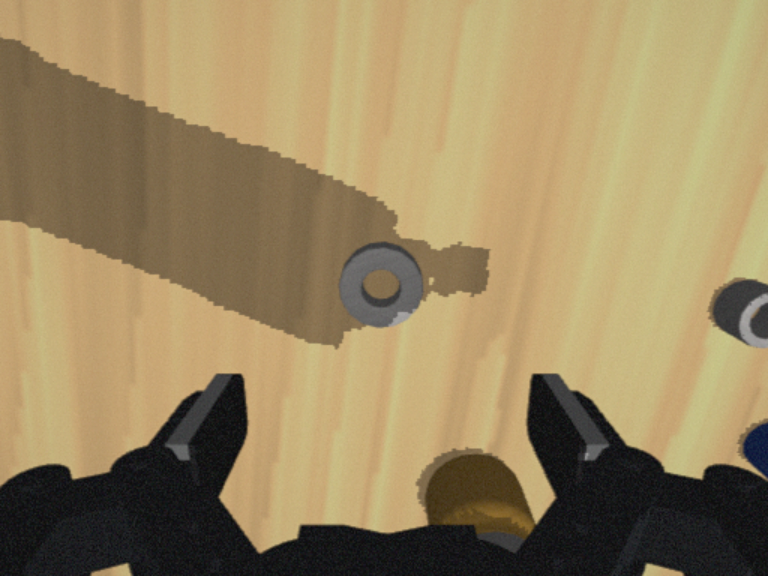

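Ring centre at (381,284)/1.5 = (254.3,189.3); the narrow one is at the right edge, near (760,318).

```bash
python3 - <<'E'
from h import *
s=st();P=ctrl.camera_params('wrist');p=ray(P,254.3,189.3,16);print(p,inc(s,p[0],p[1],3))
E
```

```text
1.55 [ 411.6 -324.5  110.4] [3.142 0.    1.7  ] w 85.0 gf 0.0 F [-0.1 -1.  -0.4]
[ 408.17498326 -322.41059202   16.        ] [ 0.25 -0.32 10.74]
```

Call:
jog_arm(
  increments=[8.5, 0.25, -0.3, 4, 0, 0, 0, 8.5, 0.25, -0.3, 8, 0, 0, 0, 8.5, 0.25, -0.3, 10.7, 0, 0, 0, 8.5, 0.25, -0.3, 10.7, 0, 0, 0, 3.5, 0.25, -0.3, 10.7, 0, 0, 0, 3.5, 0.25, -0.3, 10.7, 0, 0, 0, 3.5, 0.25, -0.3, 10.7, 0, 0, 0, 3.5, 0.25, -0.3, 10.7, 0, 0, 0, 3.5, 0.25, -0.3, 10.7, 0, 0, 0, 3.5, 0.25, -0.3, 10.7, 0, 0, 0],
)

```text
clock: 2.55
eef_pos: [409.3, -323.0, 5.3]
tool_rot: [3.139, 0.002, 1.701]
force: [-0.2, -0.1, 7.8]
width: 41.1
gripper_force: 60.3
```

Call:
jog_arm(
  increments=[3.5, 0, 0, -4, 0, 0, 0, 3.5, 0, 0, -8, 0, 0, 0, 3.5, 3, 3, -12, 0, 0, 0, 3.5, 6, 6, -12, 0, 0, 0, 3.5, 9, 9, -12, 0, 0, 0, 3.5, 12, 12, -12, 0, 0, 0, 3.5, 12.5, 15, -12, 0, 0, 0, 3.5, 12.5, 16.5, -12, 0, 0, 0, 3.5, 12.5, 16.5, -12, 0, 0, 0, 3.5, 12.5, 16.5, -12, 0, 0, 0, 3.5, 12.5, 16.5, -12, 0, 0, 0],
)

```text
clock: 3.65
eef_pos: [554.1, -177.9, 123.5]
tool_rot: [-3.14, 0.0, 1.7]
force: [-0.8, 0.5, -1.8]
width: 40.7
gripper_force: 61.8
```

```bash
python3 - <<'E'
from h import *
s=st();P=ctrl.camera_params('wrist');snap('wrist','w2.png')
im=cv2.imread('pics/raw_w2.png')
print(proj(P,(551,-138,74)),proj(P,(551,-138,24)), proj(P,s['eef_pos']))
cv2.imwrite('pics/w2b.png',np.clip(cv2.resize(im,(768,576))*1.4,0,255).astype(np.uint8))
E
```

```text
3.65 [ 554.1 -177.9  123.5] [-3.14  0.    1.7 ] w 40.7 gf 61.8 F [-0.8  0.5 -1.8]
(np.float64(262.14153493632443), np.float64(151.3573989581491)) (np.float64(261.3542905633056), np.float64(139.45378896375098)) (np.float64(258.87313671896203), np.float64(250.08251275264817))
```

View pics/w2b.png

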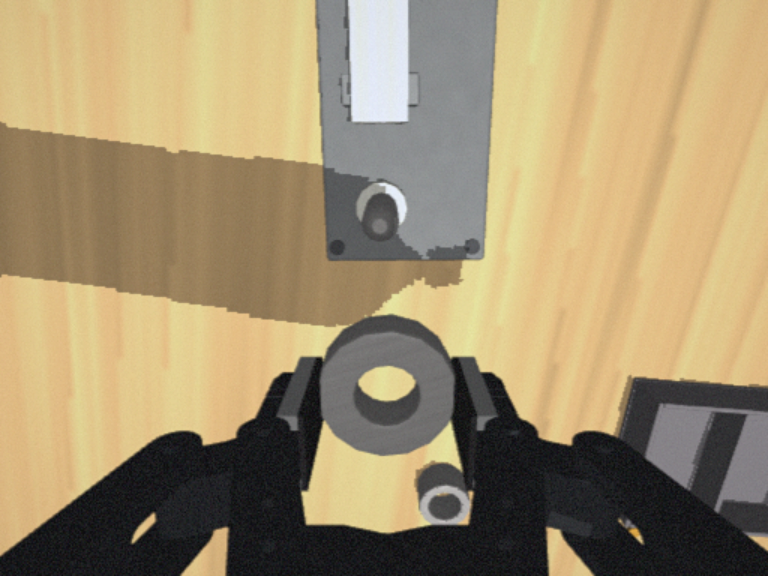

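```bash
python3 - <<'E'
from h import *
s=st();P=ctrl.camera_params('wrist')
t=s['eef_pos']
for z in (122,128,134): print(z,inc(s,*ray(P,258.3,264,z)))
for q in (253.3,150.7,74),(254.7,138,24): print(ray(P,*q),inc(s,*ray(P,*q)))
im=cv2.imread('pics/raw_w2.png')[195:325,190:330]
cv2.imwrite('pics/w2c.png',np.clip(cv2.resize(im,(560,520),interpolation=cv2.INTER_CUBIC)*1.6,0,255).astype(np.uint8))
E
```

```text
3.7 [ 554.2 -177.9  123.5] [-3.14   0.     1.699] w 40.3 gf 61.8 F [ 0.8 -0.  -1.5]
122 [-0.85 -0.03  0.15]
128 [-0.51 -0.03 -0.45]
134 [-0.16 -0.03 -1.05]
[ 545.85479031 -138.28455191   74.        ] [ 4.04 -0.32  4.95]
[ 546.1088127  -137.55948939   24.        ] [ 4.11 -0.28  9.95]
```

View pics/w2c.png

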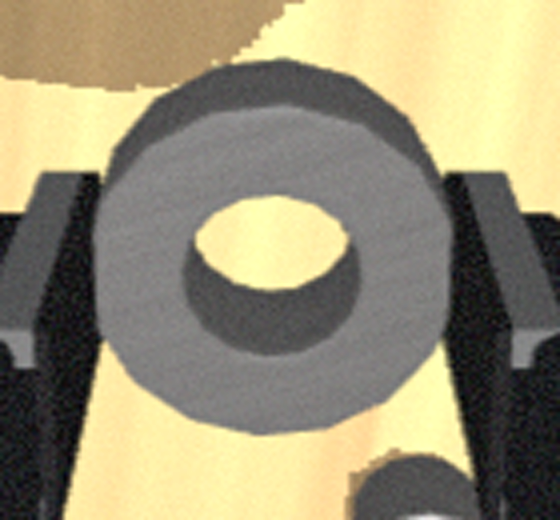

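Bore 44 px means a depth of 147 mm, so the collar sits as grasped: 1.6 mm behind the TCP in x. The post is at tool x +40.7, y -3.0. I'm moving above it and starting down past the taper.

Call:
jog_arm(
  increments=[3.5, 3, -0.27, 0, 0, 0, 0, 3.5, 4.2, -0.27, 2, 0, 0, 0, 3.5, 4.2, -0.27, 3.5, 0, 0, 0, 3.5, 4.2, -0.27, 3.8, 0, 0, 0, 3.5, 4.2, -0.27, 4.2, 0, 0, 0, 3.5, 4.2, -0.27, 4.6, 0, 0, 0, 3.5, 4.2, -0.27, 5, 0, 0, 0, 3.5, 4.2, -0.27, 5.5, 0, 0, 0, 3.5, 4.2, -0.27, 5.5, 0, 0, 0, 3.5, 4.2, -0.27, 5.5, 0, 0, 0],
)

```text
clock: 4.7
eef_pos: [547.7, -135.6, 68.3]
tool_rot: [3.142, -0.0, 1.701]
force: [-0.8, 0.2, -0.8]
width: 40.6
gripper_force: 61.9
```

Call:
jog_arm(
  increments=[3.5, 0, 0, 1, 0, 0, 0, 3.5, 0, 0, 2, 0, 0, 0, 3.5, 0, 0, 3, 0, 0, 0, 3.5, 0, 0, 3.5, 0, 0, 0, 3.5, 0, 0, 3.5, 0, 0, 0, 3.5, 0, 0, 3.5, 0, 0, 0],
)

```text
clock: 5.3
eef_pos: [547.6, -135.4, 33.1]
tool_rot: [-3.141, -0.0, 1.701]
force: [0.1, -0.1, -1.6]
width: 40.8
gripper_force: 61.8
```

```bash
python3 - <<'E'
from h import *
s=st();P=ctrl.camera_params('wrist');snap('wrist','w3.png')
im=cv2.imread('pics/raw_w3.png')[150:340,160:360]
cv2.imwrite('pics/w3c.png',np.clip(cv2.resize(im,(600,570),interpolation=cv2.INTER_CUBIC)*1.6,0,255).astype(np.uint8))
E
```

```text
5.3 [ 547.6 -135.4   33.1] [-3.141 -0.     1.701] w 40.8 gf 61.8 F [ 0.1 -0.1 -1.6]
```

View pics/w3c.png

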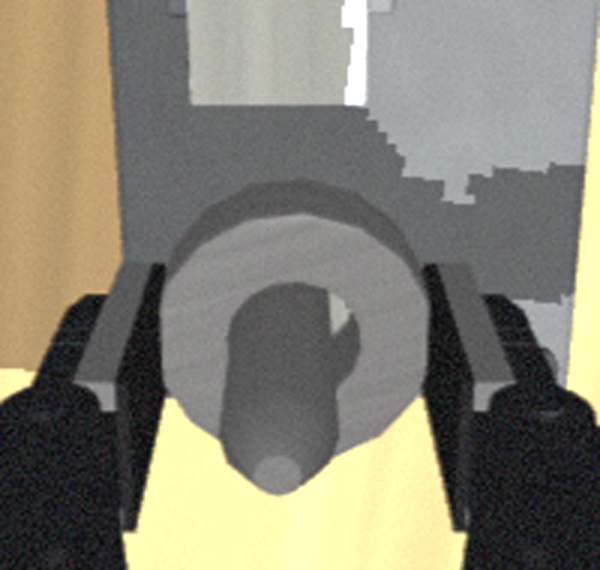

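The collar is threaded and the post stands left in the bore, about 1.5 mm towards -y of the tool. I'm correcting that, seating the collar and letting go.

Call:
jog_arm(
  increments=[3.5, -0.05, -0.15, 0, 0, 0, 0, 3.5, -0.05, -0.15, 0.3, 0, 0, 0, 3.5, -0.05, -0.15, 0.4, 0, 0, 0, 3.5, -0.05, -0.15, 0.4, 0, 0, 0, 6.5, -0.05, -0.15, 0.4, 0, 0, 0, 6.5, -0.05, -0.15, 0.4, 0, 0, 0, 6.5, -0.05, -0.15, 0.4, 0, 0, 0, 6.5, -0.05, -0.15, 0.4, 0, 0, 0, 6.5, -0.05, -0.15, 0.4, 0, 0, 0],
)

```text
clock: 6.25
eef_pos: [546.2, -136.3, 29.3]
tool_rot: [3.141, -0.0, 1.701]
force: [0.5, 0.5, 1.1]
width: 65.1
gripper_force: 0.0
```

Call:
jog_arm(
  increments=[6.5, 0, 0, -4, 0, 0, 0, 6.5, 0, 0, -8, 0, 0, 0, 6.5, -3, 1, -9.5, 0, 0, 0, 8.5, -7, 2, -9.5, 0, 0, 0, 8.5, -11, 3, -9.5, 0, 0, 0, 8.5, -15, 3.6, -9.5, 0, 0, 0, 8.5, -18.3, 3.6, -8.5, 0, 0, 0, 8.5, -18.3, 3.6, -8.1, 0, 0, 0, 8.5, -18.3, 3.6, -8.1, 0, 0, 0, 8.5, -18.3, 3.6, -8.1, 0, 0, 0],
)

```text
clock: 7.25
eef_pos: [605.7, -311.2, 110.2]
tool_rot: [-3.141, -0.002, 1.703]
force: [-0.2, 0.1, 0.9]
width: 85.0
gripper_force: 0.0
```

```bash
python3 - <<'E'
from h import *
s=st();P=ctrl.camera_params('wrist');snap('wrist','w4.png');snap('scene','s4.png')
im=cv2.imread('pics/raw_w4.png');b=cv2.imread('pics/raw_s4.png')[165:225,205:285]
print(proj(P,(605.5,-313,22)))
im=np.hstack([cv2.resize(im,(480,360)),cv2.resize(b,(320,240),interpolation=cv2.INTER_CUBIC)[:,:].repeat(1,0) if 0 else cv2.copyMakeBorder(cv2.resize(b,(320,240),interpolation=cv2.INTER_CUBIC),0,120,0,0,0)])
cv2.imwrite('pics/w4b.png',np.clip(im*1.4,0,255).astype(np.uint8))
E
```

```text
7.25 [ 605.7 -311.2  110.2] [-3.141e+00 -2.000e-03  1.703e+00] w 85.0 gf 0.0 F [-0.2  0.1  0.9]
(np.float64(257.8198319617755), np.float64(197.3760626925851))
```

View pics/w4b.png

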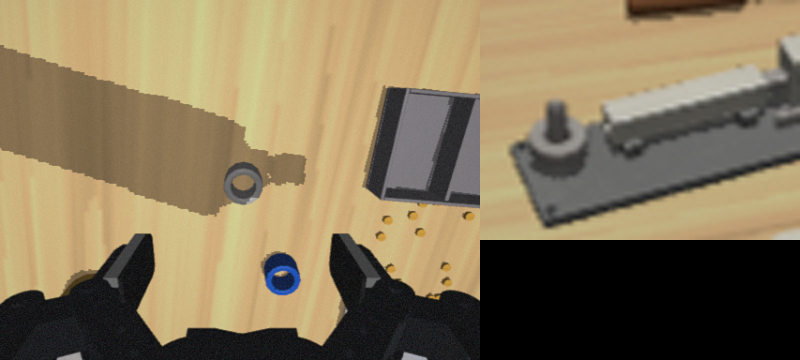

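The wide collar sits home on the post (right inset). The narrow steel one is at (242,183)→raw (258.7,195.7), and the blue one is clear below it at (282,275).

```bash
python3 - <<'E'
from h import *
s=st();P=ctrl.camera_params('wrist');p=ray(P,258.7,195.7,22);print(p,inc(s,p[0],p[1],4))
E
```

```text
7.35 [ 606.2 -311.1  110.8] [ 3.141e+00 -1.000e-03  1.704e+00] w 84.9 gf 0.0 F [ 0.3 -0.1  0. ]
[ 606.55524371 -311.80446955   22.        ] [-0.08  0.02 10.68]
```

Call:
jog_arm(
  increments=[8.5, -0.1, 0, 4, 0, 0, 0, 8.5, -0.1, 0, 8, 0, 0, 0, 8.5, -0.1, 0, 10.5, 0, 0, 0, 8.5, -0.1, 0, 10.5, 0, 0, 0, 2.5, -0.1, 0, 10.5, 0, 0, 0, 2.5, -0.1, 0, 10.5, 0, 0, 0, 2.5, -0.1, 0, 10.5, 0, 0, 0, 2.5, -0.1, 0, 10.5, 0, 0, 0, 2.5, -0.1, 0, 10.5, 0, 0, 0, 2.5, -0.1, 0, 10.5, 0, 0, 0],
)

```text
clock: 8.35
eef_pos: [606.9, -314.5, 7.5]
tool_rot: [3.139, 0.002, 1.701]
force: [-0.4, -0.4, 6.4]
width: 29.1
gripper_force: 59.0
```

Call:
jog_arm(
  increments=[2.5, 0, 0, -4, 0, 0, 0, 2.5, 0, 0, -8, 0, 0, 0, 2.5, 3, -1, -12, 0, 0, 0, 2.5, 7, -2, -12, 0, 0, 0, 2.5, 11, -3, -12, 0, 0, 0, 2.5, 14.3, -3.8, -12, 0, 0, 0, 2.5, 14.3, -3.8, -12, 0, 0, 0, 2.5, 14.3, -3.8, -12, 0, 0, 0, 2.5, 14.3, -3.8, -12, 0, 0, 0],
)

```text
clock: 9.25
eef_pos: [550.1, -178.7, 125.8]
tool_rot: [3.141, 0.001, 1.7]
force: [0.3, -0.0, -0.7]
width: 29.0
gripper_force: 59.7
```

```bash
python3 - <<'E'
from h import *
s=st();P=ctrl.camera_params('wrist');snap('wrist','w5.png',(160,120,200,180),3)
im=cv2.imread('pics/w5.png');cv2.imwrite('pics/w5.png',np.clip(im*1.5,0,255).astype(np.uint8))
print(proj(P,s['eef_pos']),proj(P,s['eef_pos']+[0,0,16]),proj(P,(546,-137.9,74)))
E
```

```text
9.25 [ 550.1 -178.7  125.8] [3.141e+00 1.000e-03 1.700e+00] w 29.0 gf 59.7 F [ 0.3 -0.  -0.7]
(np.float64(258.8252935034651), np.float64(250.0828713897363)) (np.float64(258.99012154448786), np.float64(267.05484309314164)) (np.float64(260.45898665113526), np.float64(148.8803545810518))
```

View pics/w5.png

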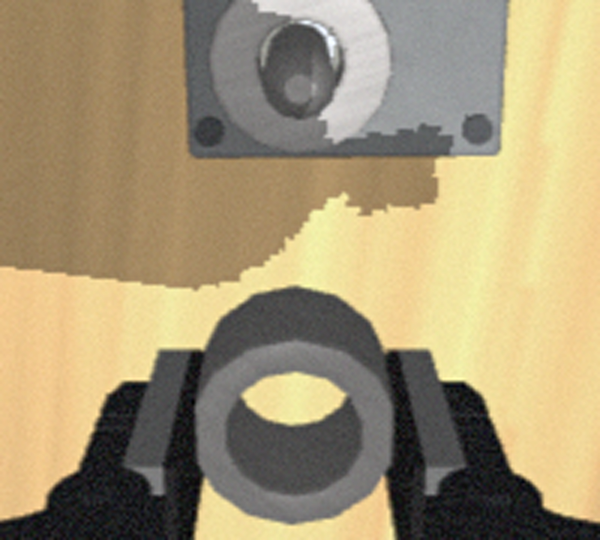

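```bash
python3 - <<'E'
from h import *
s=st();P=ctrl.camera_params('wrist')
print('collar',inc(s,*ray(P,258,264.5,140.3)),'post',inc(s,*ray(P,259.3,149.3,74)))
E
```

```text
9.3 [ 550.  -178.9  125.5] [3.141e+00 1.000e-03 1.699e+00] w 29.1 gf 59.7 F [ 0.5  0.4 -1.1]
collar [ 0.05 -0.04 -1.48] post [4.08 0.04 5.15]
```

Call:
jog_arm(
  increments=[2.5, 3, 0.05, 0, 0, 0, 0, 2.5, 4.0, 0.05, 2, 0, 0, 0, 2.5, 4.0, 0.05, 3.5, 0, 0, 0, 2.5, 4.0, 0.05, 3.8, 0, 0, 0, 2.5, 4.0, 0.05, 3.8, 0, 0, 0],
)

```text
clock: 9.8
eef_pos: [544.7, -138.6, 86.9]
tool_rot: [-3.141, 0.0, 1.699]
force: [0.9, -0.6, -0.0]
width: 29.3
gripper_force: 59.6
```

Call:
jog_arm(
  increments=[2.5, 0, 0.08, 0, 0, 0, 0, 2.5, 0, 0.08, 0.5, 0, 0, 0, 2.5, 0, 0.08, 1, 0, 0, 0, 2.5, 0, 0.08, 1.5, 0, 0, 0, 2.5, 0, 0.08, 2, 0, 0, 0, 2.5, 0, 0.08, 2, 0, 0, 0],
)

```text
clock: 10.4
eef_pos: [545.0, -137.2, 66.5]
tool_rot: [-3.14, -0.0, 1.701]
force: [0.6, -0.8, -0.0]
width: 29.4
gripper_force: 59.6
```

Call:
jog_arm(
  increments=[2.5, 0, 0, 0.6, 0, 0, 0, 2.5, 0, 0, 1.2, 0, 0, 0, 2.5, 0, 0, 1.7, 0, 0, 0, 2.5, 0, 0, 1.9, 0, 0, 0, 2.5, 0, 0, 1.9, 0, 0, 0],
)

```text
clock: 10.9
eef_pos: [545.4, -137.3, 47.9]
tool_rot: [-3.141, -0.0, 1.701]
force: [0.3, 0.3, -1.2]
width: 29.2
gripper_force: 59.7
```

Call:
jog_arm(
  increments=[5.5, 0, 0, 0, 0, 0, 0, 5.5, 0, 0, 0, 0, 0, 0, 5.5, 0, 0, 0, 0, 0, 0, 5.5, 0, 0, -2, 0, 0, 0, 5.5, 0, 0, -5, 0, 0, 0, 5.5, 0, 0, -9, 0, 0, 0, 8.5, 4, 0, -10, 0, 0, 0, 8.5, 8, 0, -10, 0, 0, 0, 8.5, 12, 0, -10, 0, 0, 0, 8.5, 16, -0.1, -10, 0, 0, 0, 8.5, 20, -0.1, -10, 0, 0, 0, 8.5, 20, -0.1, -10, 0, 0, 0, 8.5, 20, -0.1, -10, 0, 0, 0],
)

```text
clock: 12.2
eef_pos: [518.5, 61.8, 148.6]
tool_rot: [3.141, 0.0, 1.704]
force: [0.7, -0.5, 0.0]
width: 84.5
gripper_force: 0.0
```

```bash
python3 - <<'E'
from h import *
s=st();P=ctrl.camera_params('wrist');snap('wrist','w6.png');snap('scene','s6.png')
im=cv2.imread('pics/raw_w6.png')[40:320,100:420];b=cv2.imread('pics/raw_s6.png')[175:225,210:260]
m=cv2.resize(im,(640,560),interpolation=cv2.INTER_CUBIC)
b=cv2.copyMakeBorder(cv2.resize(b,(160,160),interpolation=cv2.INTER_CUBIC),0,400,0,0,0)
cv2.imwrite('pics/w6c.png',np.clip(np.hstack([m,b])*1.4,0,255).astype(np.uint8))
print(proj(P,(518,61,66)))
E
```

```text
12.2 [518.5  61.8 148.6] [3.141 0.    1.704] w 84.5 gf 0.0 F [ 0.7 -0.5  0. ]
(np.float64(257.5737679137406), np.float64(198.1922220782719))
```

View pics/w6c.png

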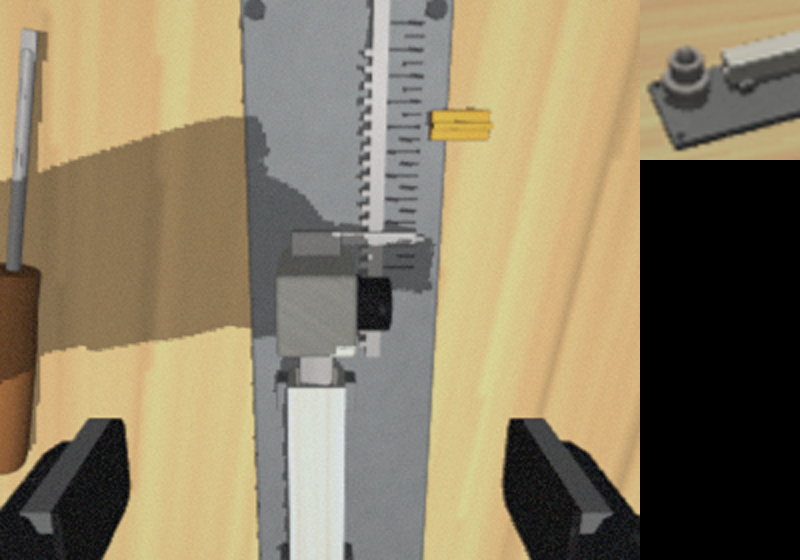

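Both collars are on the post (inset). Head top centre is at (317,317)→raw (258.5,198.5), pointer tip at (420,237)→(310,158.5), fin at (460,125)→(330,102.5), base edges at x=241→258 and 452→425.

```bash
python3 - <<'E'
from h import *
s=st();P=ctrl.camera_params('wrist')
W=lambda x,y,z:ray(P,100+x/2,40+y/2,z)
L=[W(241,20,12),W(257,530,12)];Rr=[W(452,10,12),W(426,530,12)]
for a,b in(L,Rr): d=(a-b)[:2];print('th',np.arctan2(-d[0],d[1]))
h=W(317,317,66);p=W(420,237,28);f=W(460,125,24)
print('head',h,inc(s,*h));print('ptr',p,inc(s,*p));print('fin',f,inc(s,*f))
for th in(.125,.13,.14):
    y=np.array([-np.sin(th),np.cos(th)]);x=np.array([np.cos(th),np.sin(th)])
    print(th,'move',(f-p)[:2]@y,'dx',(f-p)[:2]@x,'ptr-head',(p-h)[:2]@x,(p-h)[:2]@y, 'fin-post',(f[:2]-[546,-137.9])@y-155,(h[:2]-[546,-137.9])@y-185,(h[:2]-[546,-137.9])@x)
E
```

```text
12.3 [518.8  59.3 148.3] [-3.141e+00  1.000e-03  1.700e+00] w 85.1 gf 0.0 F [ 0.1 -0.4  0. ]
th 0.12767404111445105
th 0.13599950372172978
head [518.92250755  58.38886393  66.        ] [-0.09  0.    8.23]
ptr [558.37542975  85.74387828  28.        ] [ 2.12  4.27 12.03]
fin [567.00984685 131.71154781  24.        ] [ 6.57  5.71 12.43]
0.125 move 44.53252082637152 dx 14.298055444263333 ptr-head 42.55557649583753 22.222798868572543 fin-post 109.88855173784111 13.133232042897077 -2.3939630678768324
0.13 move 44.46047419167536 dx 14.520538395314793 ptr-head 42.66615808360801 22.009744088259623 fin-post 109.61294342805638 13.142725148121485 -1.403271110956851
0.14 move 44.31304822261539 dx 14.964409706320001 ptr-head 42.884118566091594 21.581989140380614 fin-post 109.04188793465141 13.146850571655477 0.5781932798728171
```

Pointer minus head comes out at (42.7, 22.0), matching the given (43, 22), so the boom must move about 44.4 mm. I'm going down over the head, centred 3 mm towards the button, and pinching.

Call:
jog_arm(
  increments=[8.5, 0.1, 0.3, 4, 0, 0, 0, 8.5, 0.1, 0.3, 8, 0, 0, 0, 8.5, 0.1, 0.3, 11, 0, 0, 0, 8.5, 0.1, 0.3, 12, 0, 0, 0, 8.5, 0.1, 0.3, 12, 0, 0, 0, 8.5, 0.1, 0.3, 12, 0, 0, 0, 3, 0.1, 0.3, 12, 0, 0, 0, 3, 0.1, 0.3, 12, 0, 0, 0, 3, 0.1, 0.3, 12, 0, 0, 0, 3, 0.1, 0.3, 12, 0, 0, 0, 3, 0.1, 0.3, 12, 0, 0, 0, 3, 0.1, 0.3, 12, 0, 0, 0],
)

```text
clock: 13.5
eef_pos: [520.9, 62.1, 30.2]
tool_rot: [3.141, 0.001, 1.702]
force: [-7.0, -1.3, 16.6]
width: 33.8
gripper_force: 58.0
```

```bash
python3 - <<'E'
from h import *
s=st();print(inc(s,518.6+2.97,60.9+.4,28))
E
```

```text
13.5 [520.9  62.1  30.2] [3.141e+00 1.000e-03 1.702e+00] w 33.8 gf 58.0 F [-7.  -1.3 16.6]
[-0.09  0.06  0.22]
```

Call:
jog_arm(
  increments=[3, 0.3, 0, -0.1, 0, 0, 0, 3, 0.7, 0, -0.1, 0, 0, 0, 3, 1.1, 0, -0.1, 0, 0, 0, 3, 1.5, 0, -0.1, 0, 0, 0, 3, 1.9, 0, -0.1, 0, 0, 0, 3, 2.3, 0, -0.1, 0, 0, 0, 3, 2.7, 0, -0.1, 0, 0, 0, 3, 3.1, 0, -0.1, 0, 0, 0, 3, 3.5, 0, -0.1, 0, 0, 0, 3, 3.9, 0, -0.1, 0, 0, 0, 3, 4.2, 0, -0.1, 0, 0, 0, 3, 4.4, 0, -0.1, 0, 0, 0, 3, 4.4, 0, -0.1, 0, 0, 0, 3, 4.4, 0, -0.1, 0, 0, 0, 3, 4.4, 0, -0.1, 0, 0, 0],
)

```text
clock: 15.0
eef_pos: [514.9, 105.5, 30.3]
tool_rot: [-3.141, 0.001, 1.702]
force: [-5.3, -1.1, 6.7]
width: 33.5
gripper_force: 62.1
```

```bash
python3 - <<'E'
from h import *
s=st();P=ctrl.camera_params('wrist');snap('wrist','w7.png');snap('scene','s7.png')
im=cv2.imread('pics/raw_w7.png')
# expected positions of fin and pointer if in line
w=np.array([567.0,134.2])
for n,v in(('fin',(*w,24)),('ptr',(558.4-.13*44.4,88.2+44,28))): print(n,np.round(proj(P,v),1))
# brass pixels and pointer line
hsv=cv2.cvtColor(im,cv2.COLOR_BGR2HSV);u,v=[int(c) for c in proj(P,(*w,24))]
m=cv2.inRange(hsv[v-45:v+45,u-45:u+45],(18,170,70),(32,255,255));ys,xs=np.nonzero(m);print('brass',len(xs),xs.min()+u-45,xs.max()+u-45,ys.min()+v-45,ys.max()+v-45)
m=np.clip(cv2.resize(im[v-60:v+60,u-110:u+50],(800,600),interpolation=cv2.INTER_CUBIC)*1.5,0,255).astype(np.uint8)
cv2.imwrite('pics/w7c.png',m);print('crop origin',u-110,v-60)
E
```

```text
15.0 [514.9 105.5  30.3] [-3.141e+00  1.000e-03  1.702e+00] w 33.5 gf 62.1 F [-5.3 -1.1  6.7]
fin [372.2 204.1]
ptr [344.6 207.1]
brass 611 346 397 184 209
crop origin 262 144
```

The ten views are used up, so I'm checking the alignment from the pixel profiles.

```bash
python3 - <<'E'
from h import *
im=cv2.imread('pics/raw_w7.png').astype(int)
print('rows 180-222; cols',*range(322,400,6))
for r in range(178,224): print(r,*['%3d/%3d'%(im[r,c:c+2,2].mean(),im[r,c:c+2,0].mean()) for c in range(322,400,6)])
E
```

```text
rows 180-222; cols 322 328 334 340 346 352 358 364 370 376 382 388 394
178  47/ 48  47/ 48  37/ 38 118/120 118/124 122/125  99/ 88 178/109 159/ 97 121/ 70 181/119 176/115 176/117
179  61/ 63  58/ 61  48/ 50 117/120 122/126 121/125 109/ 96 120/ 72 154/ 92 123/ 73 179/117 179/119 178/117
180 117/119 120/123  87/ 90 120/124 117/121 118/123 108/ 95  99/ 58 108/ 62 122/ 72 152/ 96 178/119 179/118
181 116/119 119/122 119/121 118/121 121/125 121/123 101/ 88  67/ 24  67/ 28  72/ 36  78/ 39 179/119 179/117
182 121/124 118/122 119/122 119/123 119/122 123/127  92/ 76  65/ 23  67/ 28  66/ 23  64/ 23 178/116 179/118
183 119/122 117/121 118/121 118/123 121/124 122/127  73/ 55  66/ 27  65/ 26  66/ 22  66/ 24 157/101 179/117
184 120/124 120/122 120/124 118/121 115/121 118/122  65/ 49  68/ 25  72/ 25  75/ 30  78/ 27 113/ 65 178/117
185 123/125 120/124 120/123 119/122  89/ 73  80/ 58  70/ 31  73/ 28  74/ 26  86/ 31  87/ 32  80/ 32 178/115
186 120/123 120/124 118/122 119/122  65/ 30  65/ 25  65/ 23  65/ 27  66/ 22  69/ 25  71/ 27  69/ 29 179/117
187  78/ 79  56/ 60  58/ 60 119/122  62/ 17  75/ 29  77/ 
[... 3238 characters left out ...]
/108 178/111 178/115 178/117 177/115 179/115 178/113
218  72/ 74  72/ 74  73/ 76  73/ 77  72/ 75  71/ 74 178/107 179/114 177/114 178/118 177/117 175/113 176/111
219  71/ 72  74/ 76  73/ 73  74/ 75  72/ 76  73/ 74 178/108 179/115 179/117 179/117 178/117 179/116 178/112
220  71/ 74  71/ 73  71/ 74  75/ 76  76/ 79  71/ 73 180/109 179/113 179/117 177/117 177/116 178/115 178/114
221  75/ 78  72/ 75  72/ 76  70/ 70  73/ 76  71/ 74 178/107 178/112 180/117 178/118 179/118 178/116 177/112
222  71/ 74  72/ 76  74/ 77  71/ 73  72/ 74  72/ 76 178/107 179/114 179/118 176/115 178/118 180/117 179/114
223  36/ 37  31/ 34  47/ 50  74/ 77  71/ 75  70/ 74 180/110 179/115 177/117 179/120 178/118 177/114 177/111
```

```bash
python3 - <<'E'
from h import *
P=ctrl.camera_params('wrist');s=st()
for fr in (203,203.5):
    f=ray(P,372,fr,24)
    for z in(28,29): 
        p=ray(P,346,208,z);print(inc(s,*p)*10,inc(s,*f)*10,'move',((f-p)[:2]@[-.131,.991]))
E
```

```text
15.1 [514.9 105.5  30.3] [-3.141e+00  1.000e-03  1.702e+00] w 33.4 gf 62.1 F [-6.  -1.   6.8]
[21.1 41.6  2.2] [22.2 55.3  6.2] move 1.1141015456190373
[21.5 41.3  1.2] [22.2 55.3  6.2] move 0.7465494470865917
[21.1 41.6  2.2] [22.  55.3  6.2] move 0.8554551429591666
[21.5 41.3  1.2] [22.  55.3  6.2] move 0.48790304442672094
```

Call:
jog_arm(
  increments=[3, 0.08, 0, 0, 0, 0, 0, 3, 0.08, 0, 0, 0, 0, 0, 3, 0.08, 0, 0, 0, 0, 0, 3, 0.08, 0, 0, 0, 0, 0, 3, 0.08, 0, 0, 0, 0, 0, 3, 0.08, 0, 0, 0, 0, 0],
)

```text
clock: 15.7
eef_pos: [514.8, 105.9, 30.2]
tool_rot: [-3.141, 0.001, 1.702]
force: [-5.5, -2.3, 7.2]
width: 33.3
gripper_force: 62.2
```

```bash
python3 - <<'E'
from h import *
st();print(ctrl.finish_job())
E
```

```text
15.7 [514.8 105.9  30.2] [-3.141e+00  1.000e-03  1.702e+00] w 33.3 gf 62.2 F [-5.5 -2.3  7.2]
the job is handed in; nothing more can be done
None
```

I handed the job in at 15.7 s; it returned no verdict. Both collars are on the post, wide one below and released, and the head is held with its button squeezed in and the pointer within about 1 mm of the clip's fin by camera measurement.

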